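# Clear and restart the rice timer

### The arm

A 7-joint arm with a two-finger parallel gripper is mounted at the origin on the work surface. World frame = base frame: x ahead of the robot, y to its left, z up, the work surface at z = 0. Lengths are in m, angles in rad, forces in N, time in s.
With the tool pointing down it reaches from about 0.4 to 0.85 m from the base axis. Payload 4.5 kg.
Tool frame: the origin (TCP) lies between the finger pads, 19 mm behind the fingertips; this is the grasp point; z points along the fingers, y is the direction in which the jaws open and shut (so a half turn about z gives the same grasp; the last joint's range is limited). The gripper opens to 88 mm and grips with 3 to 60 N. Pads are 18 mm wide; open, the fingers measure 123 mm over their backs; the gripper's body (75 mm by 187 mm) begins 45 mm behind the grasp point.
Start: joints at [1.315, 0.689, -0.195, 1.565, 0.157, 0.902, -0.215], TCP at [0.179, -0.599, 0.257] pointing down, gripper open.
Joint ranges: [-3.01, 3.01], [-0.46, 2.08], [-1.47, 1.51], [0.13, 2.56], [-1, 4.14], [0.04, 2.09], [-2.66, 2.66]. Speed limits (rad/s): [2.57, 2.57, 3.14, 3.14, 3.14, 3.14, 3.14].

### API

Orientations are given as a unit quaternion [x, y, z, w].
In Python, from plant import monitor, snapshot, workorder, finder gives the robot as it stands.
- The arm moves only by the tool carry_out, never from a script. Its argument "motion" is one flat list of numbers, 6 for each row, row after row: the shift along the tool's x, y, z in cm, then the turn, a rotation vector about the tool's x, y, z in rad. In form: [x, y, z, rx, ry, rz, x, y, z, rx, ry, rz, ...]. A call has 1 to 8 rows; each row shifts and turns the commanded pose from where the row before left it, along the tool's axes as they then stand; what a row does not reach is not made up. A row lasts 1/8 s, in which the tool goes at most 62.5 mm and 10.7 degrees, less where a joint would pass 70% of its speed; a pose out of reach is approached as far as the arm can. A call with a gripper value outside its range is refused whole. "hand" is the finger opening in cm, from 0 to 8.81, set as the call begins (left out, the last holds). The fingers move at their own pace and stop on an object; "grip_force" is the grip in N (left out, the last holds). Time passes only in rows, so rows that do not move let the fingers close. It gives the time, the measured TCP pose, the force and the opening at its end, in the units of the state.
- monitor.get_state(): the state, without advancing time (a new reading comes with each control period).
- snapshot(name): name is "side" or "top" or "wrist"; returns a dict with "frame" (384x512x3 uint8, red, green, blue), "range_z" (384x512 float32, m along the optical axis (not along the pixel's ray), 0 where there is no reading), "fx", "fy", "cx", "cy" (pixels), "D" ([k1, k2, p1, p2, k3] as OpenCV has them; the pictures are not rectified), "rvec" (rotation vector, rad) and "tvec" (3), from world to camera coordinates, as OpenCV has them; the wrist camera has in their place "hand_eye" (4x4, takes a point from camera to tool coordinates, whose origin is the TCP and whose axes are the flange's). Camera axes: x right, y down, z forward; pixel columns grow to the right and rows downward; lengths in m; the calibration is good to about 2 mm. A picture is of the moment at which its call begins: read the wrist's pose just before it.
- workorder.finish_job(): hands the job in, once; it reports no verdict.
Trained networks look in a picture, given as the dict that the camera call returned (one of the last four; its "shot" number tells which), for a name from the list of things; names that differ only in an ending like _2 or _b are one class to them, and where a whole thing is asked for, a point or a joint stands for the part that bears it (a point fixed in the world has none). Each returns a list of dicts, best first, with "p" (0 to 1); they miss things now and then, are a little off and sometimes report something else, mostly with a low value. They report only what shows in the picture. A call takes as long as a camera call. They do not tell look-alikes from the thing itself.
- finder.masks_of(picture, thing): "pixels" (384x512 bool, what is visible of it) and "extent" ([left, top, right, bottom] in pixels, round what is visible of it).
The state is a dict: "clock": time; "q": joint angles; "qd": joint speeds; "joint_torque": joint torques, N m; "tool_pos": TCP position; "eef_rot": TCP orientation; "contact_force": force on the tool from outside, world axes, zero at the start; "moment": the same for the moment, N m; "opening": opening from 0.0 (shut) to 1.0 (fully open).
Only numpy, scipy, OpenCV 4.12 (cv2) and the standard library are available. Lean on these libraries where they do the work, as an engineer would, in place of code of your own. Each camera call takes 0.05 s, during which the arm holds its last target. There are 200 camera calls.

### The job

Get the green kitchen timer going for the next pot of rice: with closed fingertips press its square black clear key all the way down and let it come back up, then press its round white start key all the way down, where it stays, and draw the hand well clear of the timer. Press lightly and straight down; the timer stays flat where it stands, nothing is picked up, and the red and blue timers and everything else on the table are neither touched nor shifted.

Things in the scene. Friction and masses are not known exactly. Their poses are not given: they have to be found in the camera images.
- timer_green: Loose green kitchen timer, 0.34 kg, on rubber feet: a flat case 70 (its x) x 110 (its y) x 28 mm high. Origin: centre of the underside. Its z is up; a dark display lies along its +x half and two keys stand along its -x half, seen from the robot the black clear key on the left (+y) and the white start key on the right (-y), 64 mm apart centre to centre
- green_clear_top (a point): Centre of the top face of the green timer's clear key (square, black, 26 x 26 mm), on top of the case, 11 mm proud of it when up; travel 8 mm straight down. At timer x = -13, y = +32, z = 39 mm when up; moves with the key
- green_start_top (a point): Centre of the top face of the green timer's start key (round, white, 28 mm across), on top of the case, 11 mm proud of it when up; travel 8 mm straight down. At timer x = -13, y = -32, z = 39 mm when up; moves with the key
- green_clear (a joint): Travel of the green clear key in m: 0 up, 0.008 fully down. A spring returns it; about 1 N starts it, rising evenly to 4.5 N fully down
- green_start (a joint): Travel of the green start key in m: 0 up (as it begins), 0.008 fully down. About 3 N starts it, rising evenly to 5 N fully down; friction keeps it where it was pressed (timer running)
- timer_red: Loose red timer, otherwise like the green one, start key up; leave alone
- timer_blue: Loose blue timer, otherwise like the green one, already running, so its start key is down; leave alone
- board: Round yellow polypropylene board, 240 mm across, 15 mm thick, lying on the table. Origin: centre of the underside; leave alone
- scoop: White plastic rice scoop lying flat on the board, 210 mm long, 70 mm wide blade towards its +x, 10 mm high. Origin: underside, at the neck of the blade; leave alone
- jar: Closed glass jar with orange seal and clip-on glass lid, 90 mm across, 134 mm tall. Origin: centre of the underside; leave alone
- bowl_a: White porcelain rice bowl, 116 mm across, 60 mm tall. Origin: centre of the underside; leave alone
- bowl_b: Blue porcelain rice bowl, 116 mm across, 60 mm tall. Origin: centre of the underside; leave alone
- mill: Pepper mill, dark wood with a steel ratchet crank at any angle, 64 mm across, 186 mm tall, the crank reaching 54 mm from the axis. Origin: centre of the underside; leave alone
There are look-alikes about, which are no part of the job. There is more than one size of the timer_green; the job needs the smaller.

How it is judged:
By the outcome, as a careful person would: the job done as asked, in the order asked, and still so for the second after the job is handed in, with the robot touching nothing.
It also fails if it takes over 38 s, if anything falls off the work surface, if the arm or the gripper's body presses on something with over 40 N, if the wrist force passes 120 N, or if a joint passes its speed limit or range.

## Working session

There is one attempt and no reset: what is moved stays moved. The work goes in short steps, Python scripts to look and compute and a tool call to move; the robot and the scene stay as the last step left them, time stands still between calls to the robot, and variables do not carry over. Pictures are saved under pics/ and viewed, about 8 in all and at most 12, crops included, and the job is handed in when it is done.

Besides the shell and the picture viewer there is one more tool, called after "Call:" as name(argument=value, ...), one argument or row to a line, values as JSON. carry_out: Moves the arm, as the interface text tells. Its arguments: {"type":"object","properties":{"motion":{"type":"array"},"hand":{"type":"number"},"grip_force":{"type":"number"}},"required":["motion"]}

```bash
mkdir -p pics; ls
cat > h.py <<'E'
import numpy as np, cv2
from scipy.spatial.transform import Rotation as R
from plant import monitor, snapshot, workorder, finder
def save(s,n): cv2.imwrite('pics/'+n,s['frame'][:,:,::-1])
def world(s,uv,z=None,st=None):
    """pixels -> world points, by depth"""
    K=np.array([[s['fx'],0,s['cx']],[0,s['fy'],s['cy']],[0,0,1]])
    uv=np.atleast_2d(uv).astype(float)
    n=cv2.undistortPoints(uv[:,None],K,np.array(s['D']))[:,0]
    d=s['range_z'][uv[:,1].round().astype(int),uv[:,0].round().astype(int)]
    n=np.c_[n,np.ones(len(n))]
    if 'rvec' in s:
        Rm=R.from_rotvec(np.ravel(s['rvec'])).as_matrix(); o=-Rm.T@np.ravel(s['tvec']); D=n@Rm
    else:
        T=np.eye(4); T[:3,:3]=R.from_quat(st['eef_rot']).as_matrix(); T[:3,3]=st['tool_pos']
        T=T@np.array(s['hand_eye']); o=T[:3,3]; D=n@T[:3,:3].T
    if z is not None: d=(z-o[2])/D[:,2]
    return o+D*d[:,None]
E
python3 - <<'E'
from h import *
st=monitor.get_state(); print(st['clock'],st['tool_pos'],st['eef_rot'],st['opening'])
for n in ('top','side'):
    s=snapshot(n); save(s,n+'1.png')
    for m in finder.masks_of(s,'timer_green'):
        v,u=np.nonzero(m['pixels']); p=world(s,np.c_[u,v]); 
        print(n,round(m['p'],2),m['extent'],np.median(p,0).round(3),s['frame'][v,u].mean(0).round())
        q=p[(p[:,2]>.015)&(p[:,2]<.06)]
        if len(q)>20: print('  ',cv2.minAreaRect((q[:,:2]*1000).astype(np.float32)),np.percentile(q[:,2],[50,90,99]).round(3))
E
```

```text
pics
0.0 [ 0.17837636 -0.59837833  0.2566089 ] [ 9.89512727e-01  1.44442758e-01 -2.15443040e-04 -8.97701434e-04] 0.9972356285808068
top 0.8 [157.2, 189.3, 191.1, 217.7] [0.472 0.251 0.03 ] [52. 73. 52.]
   ((472.3629150390625, 253.27828979492188), (110.4027328491211, 69.6485366821289), 76.94047546386719) [0.03  0.04  0.044]
top 0.58 [159.4, 228.3, 198.0, 278.9] [0.294 0.235 0.041] [46. 69. 47.]
   ((293.33056640625, 237.5133514404297), (96.61163330078125, 154.62977600097656), 81.89871215820312) [0.041 0.055 0.059]
top 0.47 [76.3, 206.1, 119.5, 233.2] [0.41  0.477 0.128] [69. 60. 54.]
   ((412.8009338378906, 468.2734680175781), (85.6680908203125, 33.77294921875), 10.077181816101074) [0.04  0.056 0.06 ]
side 0.85 [255.7, 270.2, 332.4, 343.4] [0.284 0.256 0.042] [48. 88. 54.]
   ((290.40570068359375, 241.01710510253906), (99.15540313720703, 154.35377502441406), 81.97206115722656) [0.042 0.057 0.059]
side 0.59 [199.9, 255.1, 251.5, 307.2] [0.464 0.263 0.03 ] [48. 85. 53.]
   ((470.274169921875, 255.21510314941406), (110.16777038574219, 70.259033203125), 77.19142150878906) [0.031 0.041 0.043]
```

Run:
```python
import cv2,numpy as np
a=cv2.imread('pics/top1.png');b=cv2.imread('pics/side1.png')
a=cv2.resize(a[130:300,60:300],(800,567),interpolation=cv2.INTER_CUBIC)
cv2.imwrite('pics/topc.png',a)
```

```text
(no output)
```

View pics/side1.png

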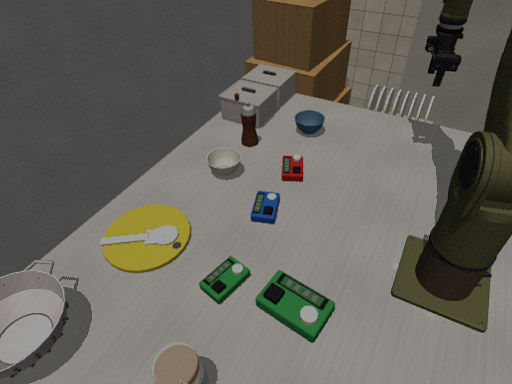

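View pics/top1.png

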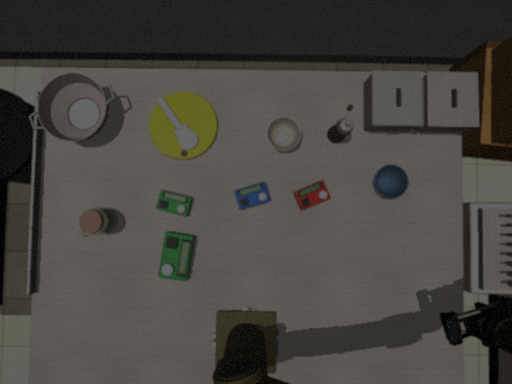

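The side view shows the smaller green timer at about (225,278). The larger look-alike is at (295,303). In the top view the small one is at (175,203), display on the far side, black key left and white key right. That matches the measured 110x70 mm rectangle at (0.472, 0.254), yaw about -13°. I'll move over in two stages with the fingers shut.

Call:
carry_out(
  motion=[4.6,-3.8,0,0,0,0,4.6,-3.8,0,0,0,0,4.6,-3.8,0,0,0,0,4.6,-3.8,0,0,0,0,4.6,-3.8,0,0,0,0,4.6,-3.8,0,0,0,0,4.6,-3.8,0,0,0,0,4.6,-3.8,0,0,0,0],
  hand=0,
  grip_force=10,
)

```text
clock: 1.2
tool_pos: [0.4454, -0.2008, 0.2575]
eef_rot: [0.99, 0.144, 0.0, 0.0]
contact_force: [2.3, 0.0, -0.6]
opening: 0.117
```

Call:
carry_out(
  motion=[1.6,-5.4,0,0,0,0,1.6,-5.4,0,0,0,0,1.6,-5.4,0,0,0,0,1.6,-5.4,0,0,0,0,1.6,-5.4,0,0,0,0,1.6,-5.4,0,0,0,0,1.6,-5.4,0,0,0,0,1.6,-5.4,0,0,0,0],
)

```text
clock: 2.2
tool_pos: [0.4434, 0.2499, 0.2574]
eef_rot: [0.99, 0.144, 0.0, 0.0]
contact_force: [0.7, 0.7, 0.1]
opening: 0.005
```

Call:
carry_out(
  motion=[0,0,1.5,0,0,0,0,0,1.5,0,0,0,0,0,0,0,0,0,0,0,0,0,0,0],
)

```text
clock: 2.7
tool_pos: [0.4439, 0.2481, 0.2278]
eef_rot: [0.99, 0.144, 0.0, -0.0]
contact_force: [-0.1, 0.6, 0.2]
opening: 0.007
```

Run:
```python
from h import *
st=monitor.get_state(); print(st['clock'],st['tool_pos'],st['eef_rot'],st['opening'],st['contact_force'],st['qd'])
s=snapshot('wrist'); save(s,'w1.png'); print(np.array(s['hand_eye']).round(3))
for t in ('timer_green','green_clear_top','green_start_top'):
  for m in finder.masks_of(s,t):
    v,u=np.nonzero(m['pixels']); p=world(s,np.c_[u,v],st=st)
    print(t,round(m['p'],2),m['extent'],len(v),np.median(p,0).round(4))
    q=p[(p[:,2]>.02)&(p[:,2]<.06)]
    if len(q)>20: print('  ',cv2.minAreaRect((q[:,:2]*1000).astype(np.float32)),np.percentile(q[:,2],[10,50,90,99]).round(4))
    k=p[(p[:,2]>.0345)&(p[:,2]<.043)]
    if len(k)>50:
        _,_,c=cv2.kmeans(k[:,:2].astype(np.float32),2,None,(3,50,1e-6),5,cv2.KMEANS_PP_CENTERS); print('  keys',c,len(k),np.median(k[:,2]))
```

```text
2.7 [0.44388528 0.24808576 0.22780675] [ 9.89540705e-01  1.44253628e-01  2.78608696e-04 -7.91795361e-05] 0.006836559240262841 [-0.1445791   0.58183413  0.16101969] [ 0.00215931 -0.00581844 -0.00259031 -0.00511865  0.00130462 -0.0036198
  0.00153233]
[[ 0.001 -0.952 -0.305  0.08 ]
 [ 1.     0.     0.001  0.   ]
 [-0.001 -0.305  0.952 -0.126]
 [ 0.     0.     0.     1.   ]]
timer_green 0.77 [200.0, 95.3, 304.2, 193.9] 5925 [0.4735 0.2565 0.0275]
   ((470.47430419921875, 253.69798278808594), (110.30815887451172, 70.46051025390625), 77.15336608886719) [0.026  0.0276 0.0378 0.0391]
  keys [[0.4652747  0.28778142]
 [0.4511794  0.22600292]] 1025 0.03798398365349415
timer_green 0.64 [0.0, 104.5, 81.8, 195.1] 6137 [0.4217 0.461  0.0752]
   ((418.7774963378906, 473.71923828125), (88.3599624633789, 38.863277435302734), 30.558921813964844) [0.0246 0.0415 0.0567 0.0595]
  keys [[0.40794718 0.45514038]
 [0.44277996 0.47750345]] 344 0.038609091486169866
timer_green 0.62 [192.7, 214.6, 256.5, 341.0] 1306 [0.3584 0.2651 0.0375]
   ((293.6326599121094, 238.79721069335938), (175.0691680908203, 72.14053
[... 313 characters left out ...]
03125) [0.0462 0.0533 0.0543 0.0548]
green_clear_top 0.55 [205.4, 130.2, 233.6, 160.2] 566 [0.4659 0.2877 0.0381]
   ((465.2324523925781, 287.7300720214844), (26.05950164794922, 25.57445526123047), 76.78516387939453) [0.0369 0.0381 0.039  0.0396]
  keys [[0.46385762 0.28144816]
 [0.46718156 0.29376745]] 558 0.03811847847888836
green_start_top 0.56 [261.7, 160.9, 284.0, 184.5] 438 [0.4518 0.2261 0.0378]
   ((451.8374938964844, 225.03399658203125), (24.666645050048828, 26.924575805664062), 26.362157821655273) [0.0368 0.0378 0.0387 0.0395]
  keys [[0.45131406 0.23158187]
 [0.4518178  0.2200311 ]] 423 0.037836171824368714
green_start_top 0.56 [281.4, 1.8, 409.1, 23.9] 1858 [0.6354 0.2016 0.0138]
```

View pics/w1.png

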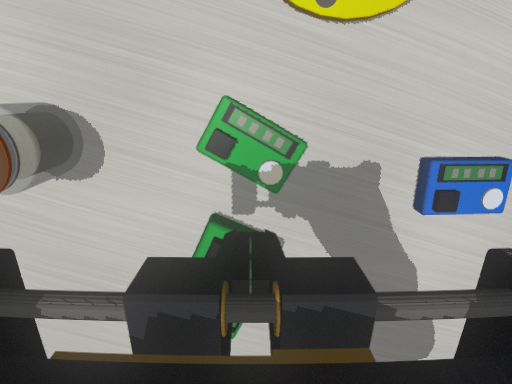

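The wrist view shows the small timer near (252,145), with the clear key at (220,144) and the start key at (271,173). The measured keys are clear (0.466, 0.288) and start (0.452, 0.226), about 64 mm apart and 38 mm high, which agrees with the spec.

Call:
carry_out(
  motion=[1.6,-1.6,0,0,0,0,1.6,-1.6,0,0,0,0,0,0,4,0,0,0,0,0,4,0,0,0,0,0,4,0,0,0,0,0,3,0,0,0,0,0,0,0,0,0,0,0,0,0,0,0],
)

```text
clock: 3.9
tool_pos: [0.4658, 0.2883, 0.0785]
eef_rot: [0.99, 0.144, 0.001, -0.0]
contact_force: [0.1, -0.1, -0.3]
opening: 0.005
```

Call:
carry_out(
  motion=[0,0,0.6,0,0,0,0,0,0.6,0,0,0,0,0,0.5,0,0,0,0,0,0.2,0,0,0,0,0,0.2,0,0,0,0,0,0.2,0,0,0,0,0,0,0,0,0,0,0,0,0,0,0],
)

```text
clock: 4.9
tool_pos: [0.465, 0.2878, 0.0545]
eef_rot: [0.99, 0.144, -0.0, 0.0]
contact_force: [-1.2, -1.5, 2.4]
opening: 0.01
```

Call:
carry_out(
  motion=[0,0,0.2,0,0,0,0,0,0.2,0,0,0,0,0,0,0,0,0,0,0,0,0,0,0],
)

```text
clock: 5.4
tool_pos: [0.465, 0.2878, 0.0504]
eef_rot: [0.99, 0.144, -0.0, 0.0]
contact_force: [-1.7, -1.0, 4.1]
opening: 0.004
```

Call:
carry_out(
  motion=[0,0,0.1,0,0,0,0,0,0,0,0,0],
)

```text
clock: 5.65
tool_pos: [0.465, 0.2878, 0.05]
eef_rot: [0.99, 0.144, 0.0, 0.0]
contact_force: [-2.6, -1.3, 10.9]
opening: 0.008
```

Call:
carry_out(
  motion=[0,0,-0.3,0,0,0,0,0,-0.6,0,0,0,0,0,-1.6,0,0,0,0,0,-2,0,0,0,0,0,-2.5,0,0,0,0,0,-3,0,0,0,0,0,0,0,0,0,0,0,0,0,0,0],
)

```text
clock: 6.65
tool_pos: [0.4651, 0.2879, 0.1494]
eef_rot: [0.99, 0.144, 0.0, -0.0]
contact_force: [-0.5, -0.4, 0.1]
opening: 0.005
```

```bash
cat > k.py <<'E'
from h import *
import sys
st=monitor.get_state(); print(st['clock'],st['tool_pos'],st['contact_force'])
for n in ('wrist','top','side'):
  s=snapshot(n); save(s,sys.argv[1]+n+'.png')
  for t in ('timer_green','green_clear_top','green_start_top'):
   for m in finder.masks_of(s,t):
    v,u=np.nonzero(m['pixels']); p=world(s,np.c_[u,v],st=st); c=np.median(p,0)
    if np.hypot(c[0]-.465,c[1]-.255)>.06: continue
    q=p[(p[:,2]>.02)&(p[:,2]<.06)]
    print(n,t,round(m['p'],2),c.round(4),cv2.minAreaRect((q[:,:2]*1000).astype(np.float32)),np.percentile(q[:,2],[10,50,90]).round(4))
E
python3 k.py a
```

```text
6.65 [0.46513361 0.28785451 0.14938079] [-0.50491899 -0.39239337  0.06224708]
wrist timer_green 0.84 [0.4751 0.2578 0.0274] ((470.4288024902344, 254.7412872314453), (108.75613403320312, 70.03355407714844), 76.76409149169922) [0.026  0.0274 0.0377]
wrist green_clear_top 0.65 [0.4672 0.2881 0.0377] ((463.4964904785156, 287.2898864746094), (28.606918334960938, 30.00624656677246), 77.01033782958984) [0.0365 0.0377 0.0387]
wrist green_start_top 0.96 [0.4522 0.2278 0.0377] ((448.68853759765625, 224.83837890625), (33.07081604003906, 29.369247436523438), 21.738317489624023) [0.0333 0.0377 0.0386]
top timer_green 0.69 [0.4566 0.2244 0.0298] ((466.3161926269531, 250.60031127929688), (106.01966094970703, 63.155853271484375), 82.19759368896484) [0.026  0.03   0.0389]
top green_clear_top 0.28 [0.4528 0.2243 0.0399] ((451.25390625, 223.3516845703125), (16.914554595947266, 17.18682098388672), 1.04302978515625) [0.0373 0.0399 0.0432]
top green_start_top 0.59 [0.4512 0.2245 0.0399] ((451.1996154785156, 225.18289184570312), (16.942026138305664, 20.746017456054688), 0.45358535647392273) [0.0374 0.0399 0.043 ]
top green_start_top 0.18 [0.4667 0.2243 0.0296] ((472.2696533203125, 252.95391845703125), (109.52111053466797, 69.71357727050781), 76.87218475341797) [0.0259 0.0298 0.0387]
side timer_green 0.95 [0.461  0.2608 0.0305] ((470.47052001953125, 255.67091369628906), (109.01488494873047, 70.47268676757812), 76.79676818847656) [0.027  0.0307 0.0409]
side green_clear_top 0.43 [0.4638 0.2906 0.0405] ((465.1903991699219, 289.03485107421875), (25.586748123168945, 25.77373695373535), 78.200927734375) [0.0361 0.0405 0.0426]
side green_start_top 0.6 [0.4492 0.2279 0.0407] ((452.2248840332031, 223.2615509033203), (24.40366554260254, 34.7780647277832), 32.05594253540039) [0.0352 0.0407 0.0425]
```

The clear key is back up at 38 mm and the timer hasn't moved. Next is the start key.

Call:
carry_out(
  motion=[-1.5,2.8,0,0,0,0,-1.5,2.8,0,0,0,0,0,0,3,0,0,0,0,0,3,0,0,0,0,0,1.6,0,0,0,0,0,0.7,0,0,0,0,0,0,0,0,0,0,0,0,0,0,0],
)

```text
clock: 8.25
tool_pos: [0.4528, 0.226, 0.0671]
eef_rot: [0.99, 0.144, 0.001, -0.0]
contact_force: [0.4, -1.1, 0.5]
opening: 0.001
```

Call:
carry_out(
  motion=[0,0,0.4,0,0,0,0,0,0.3,0,0,0,0,0,0.2,0,0,0,0,0,0.2,0,0,0,0,0,0.2,0,0,0,0,0,0.2,0,0,0,0,0,0,0,0,0,0,0,0,0,0,0],
)

```text
clock: 9.25
tool_pos: [0.4524, 0.2257, 0.0512]
eef_rot: [0.99, 0.144, -0.0, 0.0]
contact_force: [-0.3, 0.1, 1.4]
opening: 0.003
```

Call:
carry_out(
  motion=[0,0,0.1,0,0,0,0,0,0,0,0,0],
)

```text
clock: 9.5
tool_pos: [0.4524, 0.2257, 0.0504]
eef_rot: [0.99, 0.144, 0.0, 0.0]
contact_force: [-0.4, -0.3, 3.4]
opening: 0.005
```

Call:
carry_out(
  motion=[0,0,0.1,0,0,0,0,0,0,0,0,0],
)

```text
clock: 9.75
tool_pos: [0.4524, 0.2257, 0.0501]
eef_rot: [0.99, 0.144, 0.0, -0.0]
contact_force: [-1.1, 0.4, 12.1]
opening: 0.007
```

The start key bottomed out at 12 N, at the same depth as the clear key. Drawing back straight up, then aside.

Call:
carry_out(
  motion=[0,0,-0.3,0,0,0,0,0,-1,0,0,0,0,0,-2.5,0,0,0,0,0,-4,0,0,0,0,0,-4,0,0,0,0,0,-4,0,0,0,0,0,-3,0,0,0,0,0,0,0,0,0],
)

```text
clock: 10.75
tool_pos: [0.4535, 0.2262, 0.2396]
eef_rot: [0.99, 0.144, 0.002, -0.001]
contact_force: [0.5, -0.7, -0.8]
opening: 0.003
```

```bash
python3 k.py b; python3 -c "
import cv2
a=cv2.imread('pics/bwrist.png');cv2.imwrite('pics/bw.png',cv2.resize(a[60:260,120:380],(780,600),interpolation=cv2.INTER_CUBIC))"
```

```text
10.75 [0.45345584 0.22615787 0.23963407] [ 0.48106809 -0.74428467 -0.75317351]
wrist timer_green 0.58 [0.4738 0.2551 0.0275] ((469.91583251953125, 253.6808624267578), (110.2269515991211, 70.67874145507812), 76.67660522460938) [0.0259 0.0275 0.0333]
wrist timer_green 0.24 [0.4516 0.2259 0.0297] ((451.3609924316406, 225.95089721679688), (26.57342529296875, 26.321086883544922), 45.90360641479492) [0.0287 0.0297 0.0306]
wrist green_clear_top 0.87 [0.4654 0.2873 0.0379] ((463.2652893066406, 287.70892333984375), (27.07095718383789, 29.353153228759766), 75.86869812011719) [0.0362 0.0379 0.0389]
wrist green_start_top 0.56 [0.4513 0.2254 0.0297] ((450.65740966796875, 225.2197265625), (27.97537612915039, 27.628889083862305), 60.39133071899414) [0.0282 0.0297 0.0306]
top timer_green 0.7 [0.473  0.2339 0.0298] ((478.3265075683594, 239.81471252441406), (112.89787292480469, 38.546695709228516), 39.136051177978516) [0.0267 0.0296 0.033 ]
side timer_green 0.65 [0.4649 0.262  0.0302] ((471.0190734863281, 254.90667724609375), (110.35067749023438, 70.83406829833984), 77.22612762451172) [0.0274 0.0306 0.0374]
side green_clear_top 0.43 [0.4639 0.2915 0.0406] ((465.3929443359375, 289.3894348144531), (25.961891174316406, 25.615493774414062), 77.79428100585938) [0.0362 0.0406 0.0423]
side green_start_top 0.54 [0.4505 0.2276 0.0331] ((450.656982421875, 226.84902954101562), (24.53622817993164, 25.74791717529297), 31.50004005432129) [0.0316 0.0331 0.0351]
```

View pics/bw.png

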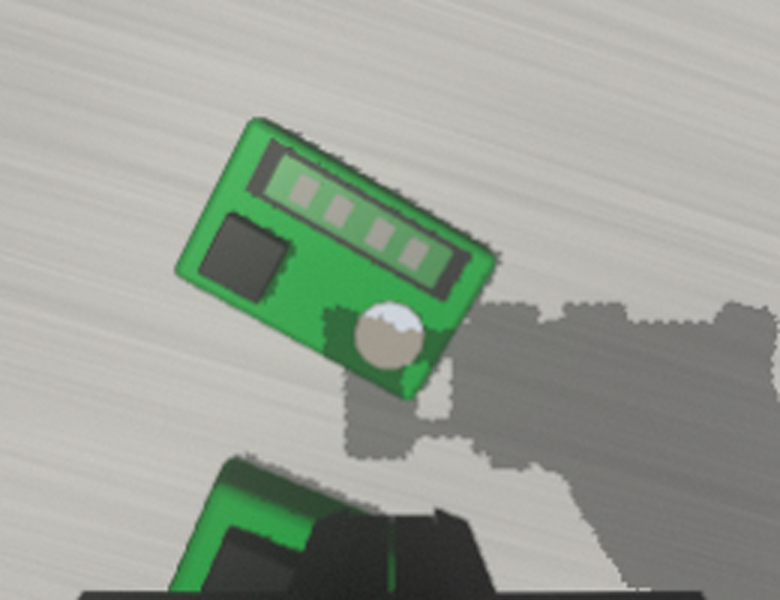

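The close view shows the clear key standing up at (245,258) and the start key sunk at (390,335). Measured heights are 38 mm and 30 mm, so the start key has gone down its full 8 mm. The timer is where it was, and the hand is about 18 cm above it.

Call:
carry_out(
  motion=[0,0,-1,0,0,0,0,0,0,0,0,0,0,0,0,0,0,0,0,0,0,0,0,0],
)

```text
clock: 11.85
tool_pos: [0.4523, 0.2256, 0.2474]
eef_rot: [0.99, 0.144, -0.0, 0.0]
contact_force: [0.0, -0.2, 0.2]
opening: 0.006
```

```bash
python3 -c "
from plant import workorder; print(workorder.finish_job())"
```

```text
the job is handed in; nothing more can be done
None
```

The smaller green timer is started and the job is handed in, at about 12 s on the clock. With closed fingertips I pressed the clear key to its stop (about 11 N) and let it come back up. I then pressed the start key to its stop (about 12 N) and lifted straight up, leaving the fingertips about 19 cm above the keys.

- **Keys:** in the last wrist picture the clear key top is at 38 mm, the same as before pressing. The start key top is at 30 mm, about 8 mm lower than before, so it went fully down and stayed.
- **Timer position:** it is unchanged to within about 1 mm and still flat.
- **Force and other objects:** the force read about zero at the end. The hand stayed away from everything else, but I did not measure the other objects again afterwards.
- **Disagreement:** the top camera's last outline of the timer did not match, because the arm was blocking part of its view. The wrist and side cameras agreed with each other, apart from the side camera reading the keys about 3 mm higher. It still showed the start key about 8 mm lower than before.

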